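Send the rejected flip cap down the flap chute

ROBOT

A 7-joint arm with a two-finger parallel gripper is mounted at the origin on the work surface. World frame = base frame: x ahead of the robot, y to its left, z up, the work surface at z = 0. Lengths are in m, angles in rad, forces in N, time in s.
With the tool pointing down it reaches from about 0.4 to 0.85 m from the base axis. Payload 10.4 kg.
Tool frame: the origin (TCP) lies between the finger pads; the fingertips stand 19 mm ahead of it and the grasp point (between the pads) is the TCP; z points along the fingers, x is the direction in which the jaws open and shut, and the axes are right-handed (so a half turn about z gives the same grasp; the last joint's range is limited). The gripper opens to 87 mm and grips with 3 to 60 N. Pads are 19 mm wide; open, the fingers measure 117 mm over their backs; the gripper's body (75 mm by 190 mm) begins 51 mm behind the grasp point.
Start: joints at [1.32, 0.332, -0.065, 1.46, 0.022, 1.35, -0.088], TCP at [0.141, -0.609, 0.242] pointing down, gripper open.
Joint ranges: [-2.6, 2.6], [-0.5, 2.12], [-1.47, 1.34], [0.16, 2.42], [-1.27, 4.41], [0.06, 2.06], [-2.6, 2.6]. Speed limits (rad/s): [2.22, 2.22, 2.79, 2.79, 3.14, 3.14, 3.14].

INTERFACE

Orientations are given as a unit quaternion [x, y, z, w].
In Python, from bench import * gives the robot as it stands.
- The arm moves only by the tool step_arm, never from a script. Its argument "commands" is a list of rows, each a list of 6 numbers: the shift along the tool's x, y, z in m, then the turn, a rotation vector about the tool's x, y, z in rad. In form: [[tx, ty, tz, rx, ry, rz], ...]. A call has 1 to 12 rows; each row shifts and turns the commanded pose from where the row before left it, along the tool's axes as they then stand; what a row does not reach is not made up. A row lasts 1/10 s, in which the tool goes at most 50 mm and 8.59 degrees, less where a joint would pass 70% of its speed; a pose out of reach is approached as far as the arm can. A call with a gripper value outside its range is refused whole. "gripper" is the opening, from 0 (shut) to 1 (fully open), set as the call begins (left out, the last holds). The fingers move at their own pace and stop on an object; "grip_force" is the grip in N (left out, the last holds). Time passes only in rows, so rows that do not move let the fingers close. It gives the time, the measured TCP pose, the force and the opening at its end, in the units of the state.
- read_state(): the state, without advancing time (a new reading comes with each control period).
- camera(name): name is "side" or "top"; returns the picture (420x560x3 uint8, red, green, blue); there is no depth.
- get_calibration(name): a dict with "fx", "fy", "cx", "cy" (pixels), "R" (3x3) and "t" (3): a world point X has camera coordinates R X + t. Camera axes: x right, y down, z forward; pixel columns grow to the right and rows downward; lengths in m; the calibration is good to about 2 mm. A picture is of the moment at which its call begins. get_calibration takes no time and is no camera call.
- close_job(): hands the job in, once; it reports no verdict.
The state is a dict: "time": time; "joint_positions": joint angles; "joint_vel": joint speeds; "joint_torque": joint torques, N m; "ee_pos": TCP position; "eef_rot": TCP orientation; "ft_force": force on the tool from outside, world axes, zero at the start; "torque": the same for the moment, N m; "width": finger opening in m.
Only numpy, scipy, OpenCV 4.12 (cv2) and the standard library are available. Lean on these libraries where they do the work, as an engineer would, in place of code of your own. Each camera call takes 0.05 s, during which the arm holds its last target. There are 200 camera calls.

TASK

Push the yellow flip cap flat across the raised aluminium deck and out through the blue gravity flap, so that it slides down the chute into the red tray behind the flap, then draw the fingers back and let the flap swing fully shut. Only push it with the fingertips or the outside of the fingers: do not lift, tip or carry it. Leave the ring gauge, the white cap and the bottle where they stand.

Things in the scene. Friction and masses are not known exactly. Their poses are not given: they have to be found in the camera images.
- chute: Fixed fixture on the counter: aluminium deck, blue flap, grey chute, red tray in a row. Origin on the counter under the flap's hinge line, mid-width; +x = direction in which the cap is pushed through, y across, z up. All points and mm below are in this frame. The deck ends at x=+8; from there a slippery 45 degree chute 122 wide falls to the tray: the cap slides down by itself once its centre is past x=+8.
- deck_mid (a point): Middle of the flat deck's top, at chute (-140, 0, 70) mm. The deck runs from x=-284 to +8, y within +-147, with 10 high rims at y=+-150 and x=-287. Two upright funnel wings, 14 high, run from (x -55, y +-150) to (x -12, y +-62) and lead to the gateway.
- gateway (a point): Deck point under the hinge line, mid-width, at chute (0, 0, 70) mm. The gateway is 116 wide between two grey cheeks (y=+-58 to +-66, x=-14 to +22, tops 56 above the deck). It has no lintel: its middle is open above, so upright fingers can pass through.
- tray_floor (a point): Middle of the red tray's floor, at chute (138, 0, 6) mm. Inside the tray is x=+72 to +205, y within +-72; side walls 45 high, end wall 60.
- flap (a joint): Hinge of the blue sheet flap, rad. 0 = hanging shut, upright; grows as its lower edge is pushed to chute +x, up to 1.5; cannot open towards the deck. Falls shut by its weight (25 g; under 1 N opens it). Hinge line at chute x=0, 50 above the deck. A U, 106 wide, 3 thick: lower strip from 3 to 29 above the deck, two arms 11 wide up to side pins; the middle 84 above the strip is open.
- flap_edge (a point): Middle of the flap's lower edge, 47 mm from the hinge line; at chute (0, 0, 73) mm when shut.
- flip_cap: Yellow flip-top bottle cap, a round drum 44 mm in diameter and 24 high with a small thumb tab, about 30 g, smooth (slides easily, friction about 0.25), standing flat on the deck. Origin at the centre of its underside, z up.
- ring_gauge: Stainless ring gauge lying on the deck, 48 mm outside and 28 inside diameter, 18 high, 140 g. Origin at the centre of its underside. Not to be moved.
- white_cap: White ribbed screw cap standing on the deck, 40 mm in diameter over the ribs, 20 high. Origin at the centre of its underside. Not to be moved.
- sample_bottle: Clear glass bottle, 68 mm in diameter and 165 high, standing on the aluminium inspection turntable (230 mm in diameter, 8 high), to the right of the fixture. Origin at the centre of its underside. Not to be moved.
Mind the look-alikes: they are no part of the job. There is more than one size of the flip_cap; the one meant has the size given above.

How it is judged:
By the outcome, as a careful person would: the job done as asked, in the order asked, and still so for the second after the job is handed in, with the robot touching nothing.
It also fails if it takes over 45 s, if anything falls off the work surface, if the arm or the gripper's body presses on something with over 40 N, if the wrist force passes 120 N, or if a joint passes its speed limit or range.

## Working session

There is one attempt and no reset: what is moved stays moved. The work goes in short steps, Python scripts to look and compute and a tool call to move; the robot and the scene stay as the last step left them, time stands still between calls to the robot, and variables do not carry over. Pictures are saved under pics/ and viewed, on a budget of 10 in all, crops included, one or two more only if the job needs it, and the job is handed in when it is done.

Besides the shell and the picture viewer there is one more tool, called after "Call:" by a JSON object that holds its "fn" and its "kwargs", one argument or row to a line. step_arm: Moves the arm, as the interface text tells. Its arguments: {"type":"object","properties":{"commands":{"type":"array","items":{"type":"array","items":{"type":"number"}}},"gripper":{"type":"number"},"grip_force":{"type":"number"}},"required":["commands"]}

```bash
mkdir -p pics; python3 - <<'E'
from bench import *
import cv2
for n in("top","side"):
    cv2.imwrite(f"pics/{n}0.png",cv2.resize(camera(n)[:,:,::-1],(784,588),interpolation=cv2.INTER_CUBIC))
    c=get_calibration(n);print(n,c)
s=read_state();print(s['time'],s['ee_pos'],s['eef_rot'],s['width'])
E
```

```text
top {'fx': 522.6995058734706, 'fy': 522.6995058734706, 'cx': 281.86643912250497, 'cy': 200.9378441844505, 'R': array([[ 0.00836786, -0.99984815,  0.01528548],
       [-0.98849366, -0.01057964, -0.15089186],
       [ 0.15103066, -0.01384696, -0.98843209]]), 't': array([-0.18447627,  0.52726615,  1.17420679])}
side {'fx': 428.30597941355137, 'fy': 428.30597941355137, 'cx': 279.86427424923136, 'cy': 213.11212054696432, 'R': array([[-0.81667207, -0.57684442, -0.01724072],
       [-0.3162136 ,  0.47227317, -0.82278005],
       [ 0.48275841, -0.66648974, -0.56809836]]), 't': array([0.30557645, 0.33810346, 0.60749381])}
0.1 [ 0.14105669 -0.60856387  0.24088792] [ 7.82882871e-01 -6.22168839e-01 -4.80119185e-04 -3.40879758e-04] 0.08717390467924453
```

View pics/top0.png

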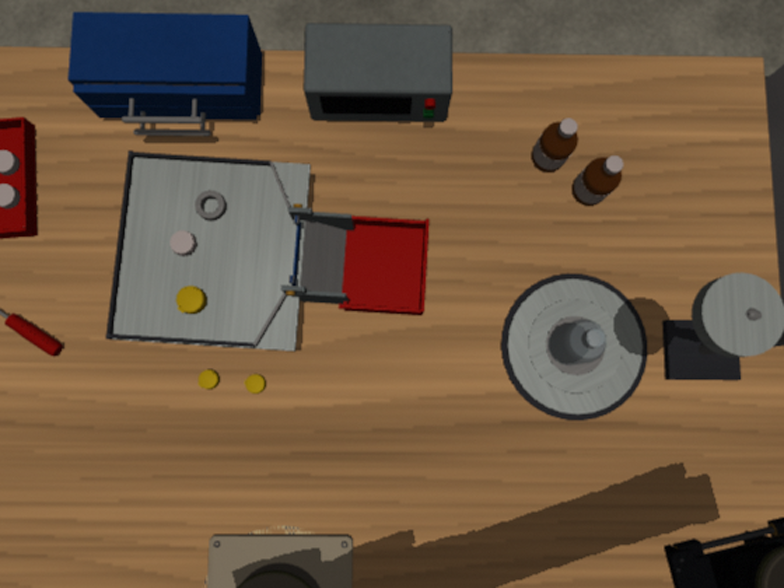

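View pics/side0.png

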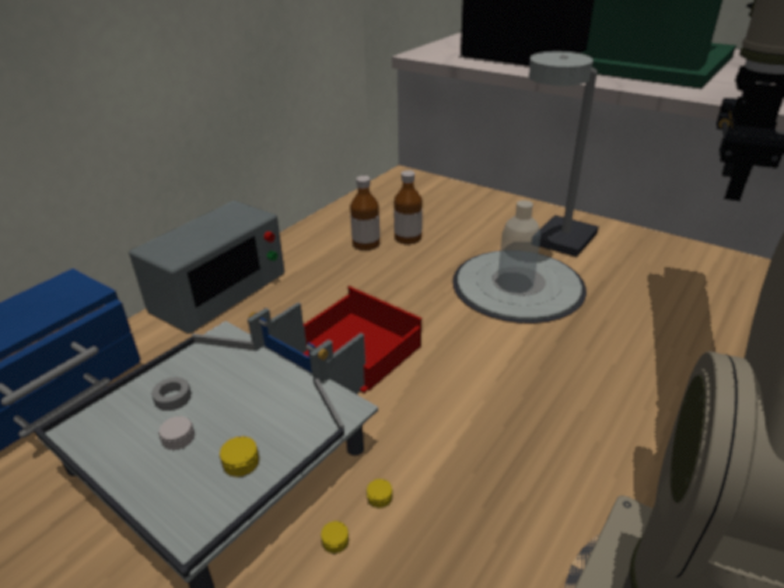

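The top view shows the fixture at (110–430, 150–350), with chute +x pointing image-right. There are three yellow candidates: the deck cap at (190,299), and small caps on the counter at (208,379) and (255,383). I choose the one on the deck, and check its size in an enlarged crop.

```bash
python3 - <<'E'
from bench import *
import cv2
im=camera("top")[:,:,::-1]
cv2.imwrite("pics/crop1.png",cv2.resize(im[100:290,70:320],(750,570),interpolation=cv2.INTER_CUBIC))
E
```

```text
(no output)
```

View pics/crop1.png

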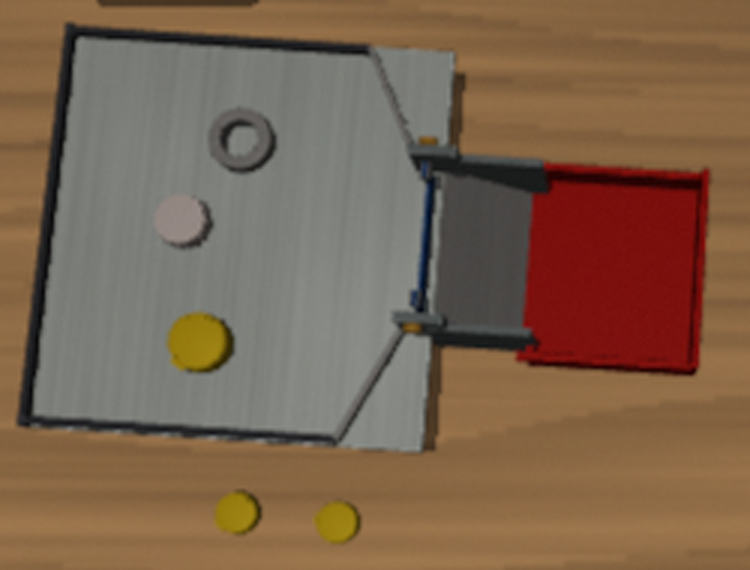

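The crop shows the deck cap at (199,341), about 62 px across against 43 px for the counter ones. The ring gauge is at (242,140), the white cap at (181,220), and the flap strip at x≈425. Next I fit the fixture pose.

```bash
cat > h.py <<'E'
from bench import *
import numpy as np, cv2
from scipy.optimize import least_squares
from scipy.spatial.transform import Rotation as Ro
def proj(X,n="top"):
    c=get_calibration(n);p=np.atleast_2d(X)@c['R'].T+c['t'];return np.c_[c['fx']*p[:,0]/p[:,2]+c['cx'],c['fy']*p[:,1]/p[:,2]+c['cy']]
def unproj(uv,z,n="top"):
    c=get_calibration(n);d=c['R'].T@np.array([(uv[0]-c['cx'])/c['fx'],(uv[1]-c['cy'])/c['fy'],1]);o=-c['R'].T@c['t'];return o+d*(z-o[2])/d[2]
def crop(u,v):return np.array([70+(u+.5)/3-.5,100+(v+.5)/3-.5])
def w(p,x,y,z=0):
    c,s=np.cos(p[2]),np.sin(p[2]);return np.array([p[0]+c*x-s*y,p[1]+s*x+c*y,z])
def inv(p,X):
    c,s=np.cos(p[2]),np.sin(p[2]);d=np.array(X[:2])-p[:2];return np.array([c*d[0]+s*d[1],-s*d[0]+c*d[1]])
E
python3 - <<'E'
from h import *
pts=[(67,25,-.290,.153,.080),(20,427,-.290,-.153,.080),(455,51,.008,.150,.07),(422,451,.008,-.150,.07),(709,170,.208,.075,.06),(697,373,.208,-.075,.06),
(372,48,-.055,.150,.084),(338,440,-.055,-.150,.084)]
f=lambda p:np.concatenate([proj(w(p,*q[2:]))[0]-crop(*q[:2]) for q in pts])
r=least_squares(f,[.5,.1,-1.6]);print(r.x.round(4),r.fun.reshape(-1,2).round(1))
for n,u,v,z in[("cap",199,340,.094),("ring",242,140,.088),("white",181,220,.09)]:
    X=unproj(crop(u,v),z);print(n,X.round(4),(inv(r.x,X)*1000).round(1))
a=unproj(crop(167,341),.09);b=unproj(crop(229,341),.09);print("dia",np.linalg.norm(a-b))
s=read_state();R=Ro.from_quat(s['eef_rot']).as_matrix();print(R.round(3));
ca=r.x[2];print("dirs",np.cos(ca),np.sin(ca))
E
```

```text
[ 0.5652 -0.0218 -1.6249] [[ 0.1  0.5]
 [-0.5 -0.8]
 [ 0.4  2.8]
 [ 0.7 -1.3]
 [-0.3  1.1]
 [ 0.  -2.4]
 [ 0.1  0.1]
 [-0.5  0.2]]
cap [0.4906 0.143  0.094 ] [-160.5  -83.4]
ring [0.6437 0.1199 0.088 ] [-145.8   70.7]
white [0.5812 0.162  0.09  ] [-184.4    6.1]
dia 0.04556685114523491
[[ 0.226 -0.974 -0.   ]
 [-0.974 -0.226  0.001]
 [-0.001  0.    -1.   ]]
dirs -0.05409740551677486 -0.9985356632170699
```

Call:
{"fn": "step_arm", "kwargs": {
  "commands": [
    [-0.028,-0.03,-0.003,0,0,0],
    [-0.028,-0.03,-0.003,0,0,0],
    [-0.028,-0.03,-0.003,0,0,0],
    [-0.028,-0.03,-0.003,0,0,0],
    [-0.028,-0.03,-0.003,0,0,0],
    [-0.028,-0.03,-0.003,0,0,0],
    [-0.028,-0.03,-0.003,0,0,0],
    [-0.028,-0.03,-0.003,0,0,0],
    [-0.028,-0.03,-0.003,0,0,0]
  ],
  "gripper": 0.32
}}

```text
time: 1.05
ee_pos: [0.3478, -0.3008, 0.2686]
eef_rot: [0.783, -0.622, 0.0, 0.0]
ft_force: [1.1, 0.2, 0.2]
width: 0.0294
```

Call:
{"fn": "step_arm", "kwargs": {
  "commands": [
    [0,0,0,0,0,-0.14],
    [0,0,0,0,0,-0.14],
    [0,0,0,0,0,-0.14],
    [0,0,0,0,0,-0.14],
    [0,0,0,0,0,-0.14],
    [0,0,0,0,0,-0.14],
    [0,0,0,0,0,-0.14],
    [0,0,0,0,0,-0.14],
    [0,0,0,0,0,-0.14],
    [0,0,0,0,0,-0.14],
    [0,0,0,0,0,-0.14],
    [0,0,0,0,0,0]
  ]
}}

```text
time: 2.25
ee_pos: [0.3472, -0.3023, 0.2684]
eef_rot: [0.995, 0.099, -0.0, -0.0]
ft_force: [0.8, -0.6, -0.5]
width: 0.0279
```

```bash
cat >> h.py <<'E'
P=np.array([0.5652,-0.0218,-1.6249])
def st():
    s=read_state();R=Ro.from_quat(s['eef_rot']).as_matrix()
    yaw=np.degrees(np.arctan2(R[1,0],R[0,0])-P[2]-np.pi/2)
    print("t",round(s['time'],2),"chute",(inv(P,s['ee_pos'])*1000).round(1),"z",round(s['ee_pos'][2]*1000,1),"yaw",(yaw+180)%360-180,"F",np.round(s['ft_force'],1),"w",round(s['width'],4),"zax",R[:,2].round(3));return s,R
def go(x,y,z):
    s,R=st();d=R.T@(w(P,x/1e3,y/1e3,z/1e3)-s['ee_pos']);print("tool shift",d.round(4),"norm",np.linalg.norm(d).round(3))
E
python3 -c "
from h import *
go(-204,-95,260)"
```

```text
t 2.25 chute [ 291.9 -202.5] z 268.4 yaw 14.519287375049089 F [ 0.8 -0.6 -0.5] w 0.0279 zax [-0.  0. -1.]
tool shift [ 0.2284 -0.4531  0.0084] norm 0.507
```

Call:
{"fn": "step_arm", "kwargs": {
  "commands": [
    [0.019,-0.038,0,0,0,0],
    [0.019,-0.038,0,0,0,0],
    [0.019,-0.038,0,0,0,0],
    [0.019,-0.038,0,0,0,0],
    [0.019,-0.038,0,0,0,0],
    [0.019,-0.038,0,0,0,0],
    [0.019,-0.038,0,0,0,0],
    [0.019,-0.038,0,0,0,0],
    [0.019,-0.038,0,0,0,0],
    [0.019,-0.038,0,0,0,0],
    [0.019,-0.038,0,0,0,0],
    [0.019,-0.036,0,0,0,0]
  ]
}}

```text
time: 3.45
ee_pos: [0.4823, 0.1891, 0.2687]
eef_rot: [0.995, 0.096, 0.0, 0.0]
ft_force: [1.4, -0.6, -0.2]
width: 0.0278
```

Call:
{"fn": "step_arm", "kwargs": {
  "commands": [
    [0,0,0.03,0,0,0],
    [0,0,0.03,0,0,0],
    [0,0,0.03,0,0,0],
    [0,0,0.025,0,0,0],
    [0,0,0,0,0,0]
  ]
}}

```text
time: 3.95
ee_pos: [0.4802, 0.1866, 0.1506]
eef_rot: [0.995, 0.096, -0.003, 0.0]
ft_force: [0.1, -0.3, 0.5]
width: 0.0279
```

```bash
python3 - <<'E'
from h import *
go(-204,-95,95)
im=camera("side")[:,:,::-1]
cv2.imwrite("pics/s1.png",cv2.resize(im[200:400,20:290],(800,593),interpolation=cv2.INTER_CUBIC))
E
```

```text
t 3.95 chute [-203.4  -96.1] z 150.6 yaw 14.174129574728283 F [ 0.1 -0.3  0.5] w 0.0279 zax [-0.005 -0.001 -1.   ]
tool shift [ 0.0015 -0.0003  0.0556] norm 0.056
```

View pics/s1.png

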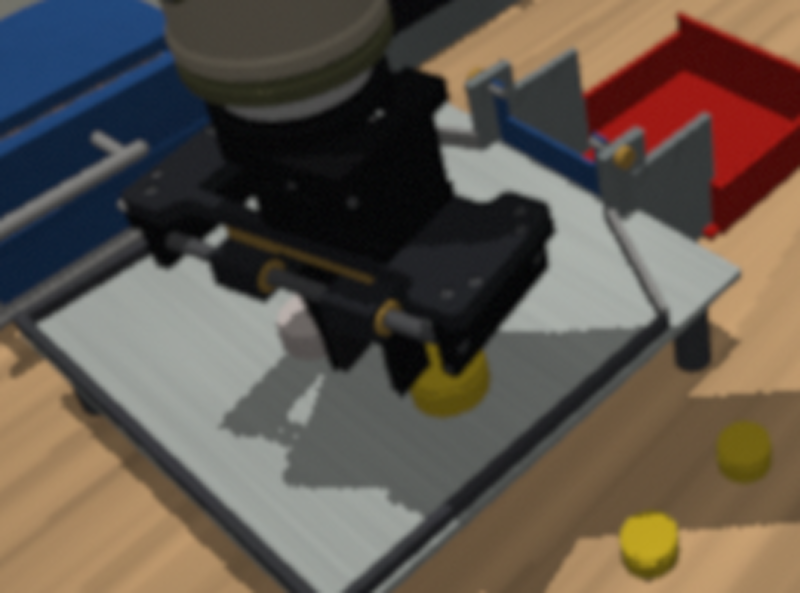

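The fingers (340–400, 370) stand behind the yellow cap (450,385), above the deck and clear of the white cap (300,325). Descending.

Call:
{"fn": "step_arm", "kwargs": {
  "commands": [
    [0,0,0.02,0,0,0],
    [0,0,0.02,0,0,0],
    [0,0,0.01,0,0,0],
    [0,0,0.005,0,0,0],
    [0,0,0,0,0,0]
  ]
}}

```text
time: 4.5
ee_pos: [0.4823, 0.1875, 0.0991]
eef_rot: [0.995, 0.098, 0.0, -0.0]
ft_force: [0.5, 0.1, -0.0]
width: 0.0279
```

```bash
python3 - <<'E'
from h import *
s,R=st()
y=np.radians(14.2)
go(-160.5-26.5*np.cos(y),-83.4-26.5*np.sin(y),95)
go(-75-26.5*np.cos(y),-33-26.5*np.sin(y),95)
im=camera("side")[:,:,::-1]
cv2.imwrite("pics/s2.png",cv2.resize(im[200:400,20:290],(800,593),interpolation=cv2.INTER_CUBIC))
E
```

```text
t 4.5 chute [-204.5  -94.1] z 99.1 yaw 14.341772489066699 F [ 0.5  0.1 -0. ] w 0.0279 zax [ 0.  0. -1.]
t 4.5 chute [-204.5  -94.1] z 99.1 yaw 14.341772489066699 F [ 0.5  0.1 -0. ] w 0.0279 zax [ 0.  0. -1.]
tool shift [-0.0005  0.0188  0.0041] norm 0.019
t 4.5 chute [-204.5  -94.1] z 99.1 yaw 14.341772489066699 F [ 0.5  0.1 -0. ] w 0.0279 zax [ 0.  0. -1.]
tool shift [0.0272 0.1141 0.0041] norm 0.117
```

View pics/s2.png

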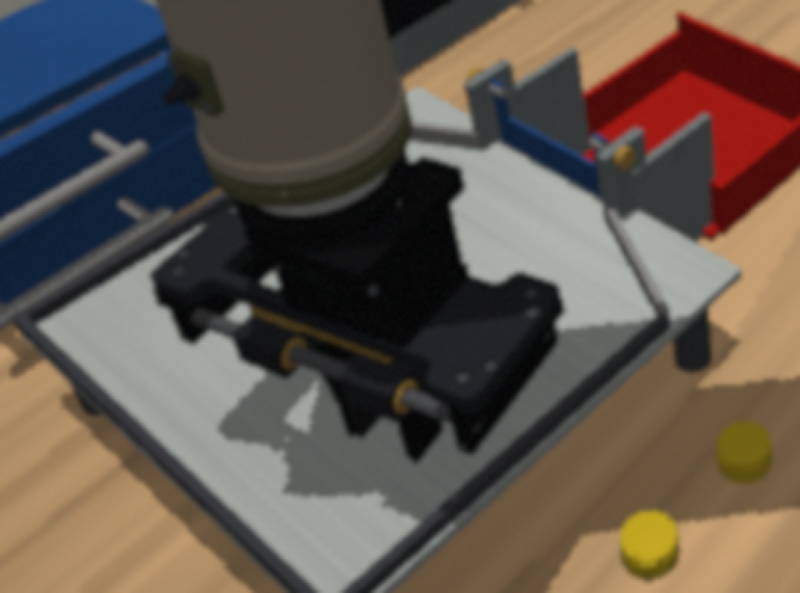

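The fingers are low on the deck behind the cap (cap hidden by the gripper), with no contact force. I push in the cradle.

Call:
{"fn": "step_arm", "kwargs": {
  "commands": [
    [0,0.008,0.001,0,0,0],
    [0,0.007,0.001,0,0,0],
    [0,0.005,0.001,0,0,0],
    [0.003,0.01,0,0,0,0],
    [0.003,0.01,0,0,0,0],
    [0.003,0.01,0,0,0,0],
    [0.003,0.01,0,0,0,0],
    [0.003,0.01,0,0,0,0],
    [0.003,0.01,0,0,0,0],
    [0.003,0.01,0,0,0,0],
    [0.003,0.01,0,0,0,0],
    [0.003,0.01,0,0,0,0]
  ]
}}

```text
time: 5.75
ee_pos: [0.5304, 0.0841, 0.0955]
eef_rot: [0.995, 0.098, -0.0, 0.0]
ft_force: [1.2, 0.2, 0.7]
width: 0.0277
```

```bash
python3 - <<'E'
from h import *
y=np.radians(14.3)
go(-25-26.5,0,95)
cv2.imwrite("pics/t3.png",np.vstack([cv2.resize(camera("top")[100:260,70:320,::-1],(500,320)),cv2.resize(camera("side")[200:340,100:290,::-1],(500,280))]))
E
```

```text
t 5.75 chute [-103.8  -40.5] z 95.5 yaw 14.38875478022004 F [1.2 0.2 0.7] w 0.0277 zax [ 0. -0. -1.]
tool shift [0.0262 0.0608 0.0005] norm 0.066
```

View pics/t3.png

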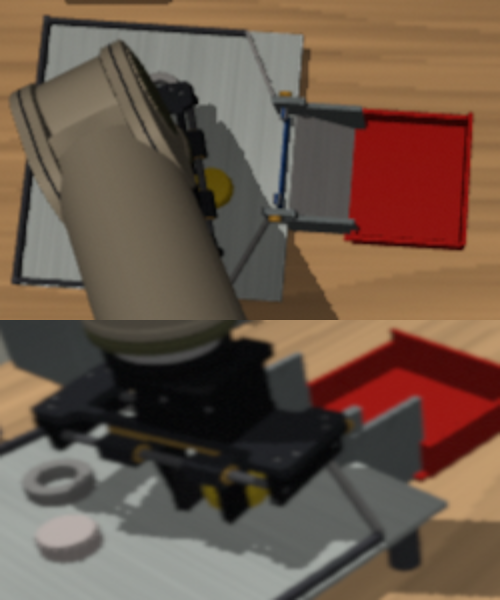

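Top inset: the yellow cap sits in front of the fingers at (215,187), seated in the cradle. The ring, the white cap and the flap are undisturbed. I continue to the gateway, squaring up on the way.

Call:
{"fn": "step_arm", "kwargs": {
  "commands": [
    [0.004,0.009,0,0,0,0],
    [0.004,0.009,0,0,0,0.04],
    [0.004,0.009,0,0,0,0.042],
    [0.004,0.009,0,0,0,0.042],
    [0.004,0.009,0,0,0,0.042],
    [0.005,0.006,0,0,0,0.042],
    [0.003,0.003,0,0,0,0.042]
  ]
}}

```text
time: 6.55
ee_pos: [0.5651, 0.0334, 0.0955]
eef_rot: [1.0, -0.029, 0.0, 0.0]
ft_force: [-0.9, -0.8, 1.1]
width: 0.0281
```

```bash
python3 - <<'E'
from h import *
go(-26,0,95)
cv2.imwrite("pics/t4.png",np.vstack([cv2.resize(camera("top")[130:230,150:320,::-1],(510,300)),cv2.resize(camera("side")[200:300,150:320,::-1],(510,300))]))
E
```

```text
t 6.55 chute [-55.1  -3.1] z 95.5 yaw -0.1949979687725545 F [-0.9 -0.8  1.1] w 0.0281 zax [ 0. -0. -1.]
tool shift [0.0032 0.0291 0.0005] norm 0.029
```

View pics/t4.png

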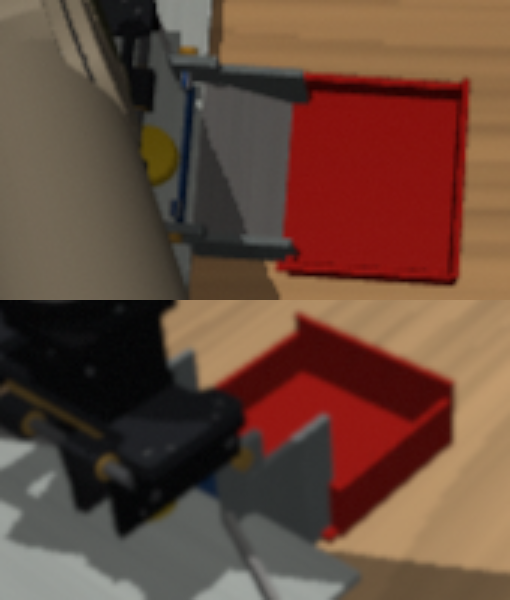

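The cap is centred before the flap at (155,155), with the gateway middle at y≈152. I check the chute side-plate height against the gripper body before passing through.

```bash
python3 - <<'E'
from h import *
uv=np.array([259.6,238.8])
r=least_squares(lambda q:proj(w(P,q[0],-.063,q[1]),"side")[0]-uv,[.05,.1]);print("near plate top corner x,z",r.x)
E
```

```text
near plate top corner x,z [0.08831524 0.09553289]
```

Call:
{"fn": "step_arm", "kwargs": {
  "commands": [
    [0.001,0.008,0,0,0,0],
    [0.001,0.008,0,0,0,0],
    [0.001,0.008,0,0,0,0],
    [0,0.008,0,0,0,0],
    [0,0,0,0,0,0]
  ]
}}

```text
time: 7.15
ee_pos: [0.5658, 0.0004, 0.0954]
eef_rot: [1.0, -0.028, -0.0, 0.0]
ft_force: [0.3, 0.2, -0.4]
width: 0.0277
```

Call:
{"fn": "step_arm", "kwargs": {
  "commands": [
    [0,0.008,0,0,0,0],
    [0,0.008,0,0,0,0],
    [0,0.007,0,0,0,0],
    [0,0,0,0,0,0],
    [0,0,0,0,0,0],
    [0,0,0,0,0,0]
  ]
}}

```text
time: 7.75
ee_pos: [0.5646, -0.0202, 0.0956]
eef_rot: [1.0, -0.026, 0.0, -0.0]
ft_force: [-0.8, -0.3, -0.0]
width: 0.0278
```

```bash
python3 - <<'E'
from h import *
st()
cv2.imwrite("pics/t5.png",np.vstack([cv2.resize(camera("top")[130:230,150:320,::-1],(510,300)),cv2.resize(camera("side")[200:300,150:320,::-1],(510,300))]))
E
```

```text
t 7.75 chute [-1.5 -0.7] z 95.6 yaw 0.08840816377772853 F [-0.8 -0.3 -0. ] w 0.0278 zax [ 0.  0. -1.]
```

View pics/t5.png

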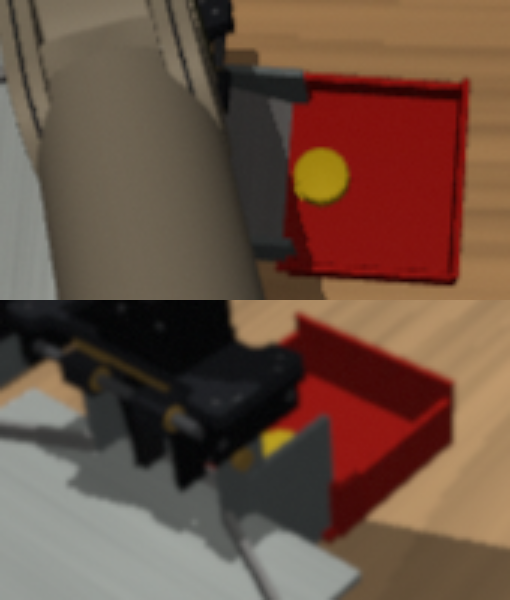

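The cap lies in the tray at (320,176). I draw straight back 80 mm, then lift and retreat clear of the gateway.

Call:
{"fn": "step_arm", "kwargs": {
  "commands": [
    [0,-0.008,0,0,0,0],
    [0,-0.01,0,0,0,0],
    [0,-0.01,0,0,0,0],
    [0,-0.01,0,0,0,0],
    [0,-0.01,0,0,0,0],
    [0,-0.01,0,0,0,0],
    [0,-0.01,0,0,0,0],
    [0,-0.01,0,0,0,0],
    [0,0,0,0,0,0]
  ]
}}

```text
time: 8.75
ee_pos: [0.5687, 0.0593, 0.0957]
eef_rot: [1.0, -0.025, 0.0, -0.0]
ft_force: [0.6, 0.5, 0.5]
width: 0.0278
```

Call:
{"fn": "step_arm", "kwargs": {
  "commands": [
    [0,0,-0.03,0,0,0],
    [0,0,-0.04,0,0,0],
    [0,0,-0.04,0,0,0],
    [0,0,-0.04,0,0,0],
    [-0.04,0,0,0,0,0],
    [-0.04,0,0,0,0,0],
    [-0.04,-0.02,0,0,0,0],
    [0,-0.03,0,0,0,0],
    [0,-0.03,0,0,0,0],
    [0,0,0,0,0,0],
    [0,0,0,0,0,0],
    [0,0,0,0,0,0]
  ]
}}

```text
time: 9.95
ee_pos: [0.4533, 0.1424, 0.2453]
eef_rot: [1.0, -0.027, -0.0, 0.0]
ft_force: [0.1, -0.2, -0.1]
width: 0.0278
```

```bash
python3 - <<'E'
from h import *
st()
cv2.imwrite("pics/t6.png",np.vstack([cv2.resize(camera("top")[100:260,70:320,::-1],(450,288)),cv2.resize(camera("side")[180:340,70:320,::-1],(450,288))]))
E
```

```text
t 9.95 chute [-157.9 -120.6] z 245.3 yaw -0.008987501267000653 F [ 0.1 -0.2 -0.1] w 0.0278 zax [-0. -0. -1.]
```

View pics/t6.png

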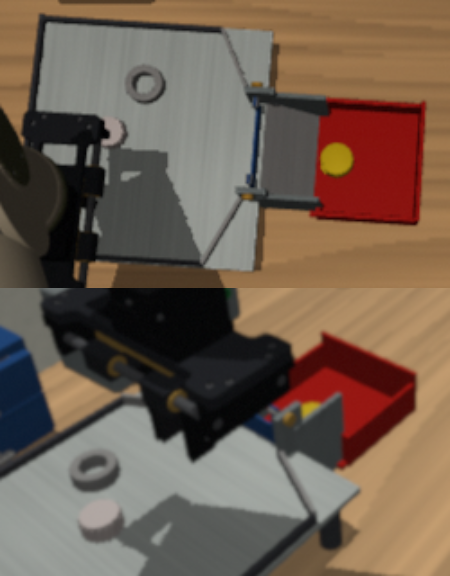

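The cap is in the tray at (337,159) and the flap appears shut, as it was at the start. A numeric check against the initial picture comes before handing in.

```bash
python3 - <<'E'
from h import *
im=camera("top");a=cv2.resize(im[100:290,70:320,::-1],(750,570),interpolation=cv2.INTER_CUBIC);b=cv2.imread("pics/crop1.png")
d=cv2.absdiff(a,b).max(2)
for n,(x0,y0,x1,y1) in dict(flap=(408,155,450,315),ring=(205,105,280,175),white_rightpart=(185,190,215,250)).items():print(n,"mean diff",d[y0:y1,x0:x1].mean().round(2),"max",d[y0:y1,x0:x1].max())
m=cv2.inRange(cv2.cvtColor(im,cv2.COLOR_RGB2HSV),(20,120,90),(35,255,255));m[:,:215]=0;m[230:]=0
n,_,s,c=cv2.connectedComponentsWithStats(m);i=1+s[1:,4].argmax();print(s[i],c[i],(inv(P,unproj(c[i],.028))*1000).round(1))
E
```

```text
flap mean diff 9.79 max 27
ring mean diff 10.92 max 16
white_rightpart mean diff 13.05 max 50
[248 180  18  18 254] [256.57874016 188.34251969] [98.   0.6]
```

```bash
python3 -c "
from bench import *
print(close_job())"
```

```text
the job is handed in; nothing more can be done
None
```

The yellow flip cap is in the red tray, the flap looks shut, and the job was handed in at about 10 s of robot time, well under the 45 s limit. I pushed the cap flat across the deck between two slightly open fingertips, squared up at the gateway, pushed it through the flap, then drew the fingers back and moved the arm clear.

**Last checks:**
- **Cap:** it is at about chute (98, 1) mm on the tray floor, fully inside the tray.
- **Flap and ring gauge:** both areas match the first picture, apart from an even brightness change of about 10 levels.
- **White cap:** it was partly hidden by the gripper, and its difference was larger (up to 50). I judge that to be the gripper and its shadow, because its visible right edge is where it was.
- **Bottle:** I did not look at it again, but the fingertips started above its top and the path stayed well clear.
- **Forces:** all the readings I saw were about 1–2 N.

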